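# Snap the hub cap onto a trolley wheel and hold it home

### The arm

A 6-joint arm with a two-finger parallel gripper is mounted at the origin on a cart in front of the work surface, level with it; the furniture and walls round the work are solid. World frame = base frame: x ahead of the robot, y to its left, z up, the work surface at z = 0. Lengths are in m, angles in rad, forces in N, time in s.
With the tool pointing down it reaches from about 0.425 to 0.95 m from the base axis. Payload 3.5 kg.
Tool frame: the origin (TCP) lies between the finger pads; the fingertips stand 19 mm ahead of it and the grasp point (between the pads) is the TCP; z points along the fingers, y is the line along which they close (so a half turn about z gives the same grasp; the last joint's range is limited). The gripper opens to 85 mm and grips with 20 to 120 N. Pads are 22 mm wide; open, the fingers measure 114 mm over their backs; the gripper's body (76 mm by 85 mm) begins 54 mm behind the grasp point. The pads swing forward as they close: fully open they stand 13 mm farther back than shut.
Start: joints at [-1.426, 0.286, 1.577, -0, 1.279, -0.15], TCP at [0.196, -0.646, 0.217] pointing down, gripper open.
Joint ranges: [-2.77, 2.77], [-0.9, 2.22], [0.21, 2.48], [-1.53, 4.67], [0.24, 2.81], [-2.84, 2.84]. Speed limits (rad/s): [2.79, 2.79, 3.14, 3.14, 3.14, 3.14].

### API

Orientations are given as a unit quaternion [x, y, z, w].
In Python, from plant import get_state, cams, ctrl gives the robot as it stands. The module is installed in compiled form; this text tells all that it offers.
- The arm moves only by the tool jog_arm, never from a script. Its argument "deltas" is text: rows parted by semicolons, each of 6 numbers parted by spaces: the shift along the world's x, y, z normalised to -1 to 1, where 1 is 0.02 m, then the turn, a rotation vector about the world's x, y, z normalised to -1 to 1, where 1 is 0.1 rad. In form: x y z ax ay az; .... A call has 1 to 20 rows; each row shifts and turns the commanded pose from where the row before left it; what a row does not reach is not made up. A row lasts 1/8 s, in which the tool goes at most 62.5 mm and 10.7 degrees, less where a joint would pass 70% of its speed; a pose out of reach is approached as far as the arm can. A call with a number of a shift or a turn outside -1 to 1 is refused whole. A call with a gripper value outside its range is refused whole. "gripper" is the opening, from 0 (shut) to 1 (fully open), set as the call begins (left out, the last holds). The fingers move at their own pace and stop on an object; "squeeze" is the grip in N (left out, the last holds). Time passes only in rows, so rows that do not move let the fingers close. It gives the time, the measured TCP pose, the force, the opening and the grip force at its end, in the units of the state.
- get_state(): the state, without advancing time (a new reading comes with each control period).
- cams.read_camera(name): name is "scene" or "side" or "wrist"; returns a dict with "color" (384x512x3 uint8, blue, green, red), "vfov" (degrees; the focal length in pixels is half the picture's height over the tangent of half this angle, whatever the lens; pixels are square), "cx", "cy" (the principal point, pixels), "distortion" ([k1, k2, p1, p2, k3] as OpenCV has them; the pictures are not rectified), "rvec" (rotation vector, rad) and "tvec" (3), from world to camera coordinates, as OpenCV has them. Camera axes: x right, y down, z forward; pixel columns grow to the right and rows downward; lengths in m; the calibration is good to about 2 mm. A picture is of the moment at which its call begins. There is no depth.
- ctrl.sign_off(): hands the job in; it is judged then, once.
The state is a dict: "time": time; "qpos": joint angles; "dq": joint speeds; "joint_efforts": joint torques, N m; "eef_pos": TCP position; "tcp_rot": TCP orientation; "contact_force": force on the tool from outside, world axes, zero at the start; "wrist_torque": the same for the moment, N m; "opening": opening from 0.0 (shut) to 1.0 (fully open); "finger_force": force on a finger pad.
Only numpy, scipy, OpenCV 4.12 (cv2) and the standard library are available. Lean on these libraries where they do the work, as an engineer would, in place of code of your own. Each camera call takes 0.05 s, during which the arm holds its last target. There are 200 camera calls.

### The job

Finish this trolley wheel: slip the ball bearing over the upright axle so that it lies flat on the hub, let go of it, then put the orange hub cap on the stud and press it straight down until it clicks over the spring balls. Keep pressing after the click until the cap has squeezed its rubber seal and its rim is fully home on the hub, and finish with the gripper still holding it pressed down there (some 20 N, never ram it with more than 80 N), because I will put the locking screw in while you hold. Leave the tape measure and the chisel where they lie.

Things in the scene. Friction and masses are not known exactly. Their poses are not given: they have to be found in the camera images.
- wheel: yellow trolley wheel with a black solid tyre, 200 mm across, lying flat and firm on the bench (it cannot be moved). Origin on the axis at the bench top, z up. The tyre is 50 mm high; the round hub in the middle (65 mm across) is 56 mm high. The axle stands upright out of the hub
- hub_face (a point): centre of the hub's flat top face, on the wheel's axis, 56 mm above the bench. Here the bearing sits, round an axle journal 22.6 mm in diameter and 12.5 mm high with a chamfered top edge. Round the bearing seat lies a black rubber seal ring, 51.6 to 59.6 mm in diameter, 3.3 mm proud of the face
- stud_tip (a point): tip of the axle stud, 35 mm above the hub face, on the same axis. The stud is 17 mm in diameter and tapered at the tip; 28 mm above the hub face three sprung balls stand out of it to a diameter of 23 mm (the bearing passes them freely)
- bearing: steel ball bearing with black shields, lying flat: 47 mm outer diameter, 25 mm bore, 12 mm thick, 80 g. Origin at the centre of its underside, z up. Seated, its underside lies on the hub face; grip its upper half, as the seal ring stands 3.3 mm up outside it
- cap: orange plastic hub cap, about 60 g, standing on its open rim. Origin at the centre of the rim plane (its underside), z up. A skirt 60 mm in diameter and 17 mm high; above it a ribbed grip dome 36 mm in diameter, from 18 mm to 41 mm above the rim, with a flat top
- cap_lip (a point): snap lip inside the cap, on its axis, 22 mm above the rim: 19.4 mm bore under a funnel, clears the stud by 1.2 mm a side, must be forced over the balls. Set down loosely the cap rests on them, rim 11 mm above the hub face. A push of 8 to 16 N drives it over them, then the force drops, and with the rim under 6 mm the balls snap it down on the seal; it rests 2.4 mm above the face
- seal (a joint): squeeze of the rubber seal in m: 0 free; about 0.0009 when the cap has clicked on but nobody presses; 0.0033 when the cap's rim is home on the hub face. It pushes back with 4 N per mm, so about 13 N at home
- tape_measure: bystander: yellow tape measure, 36 x 83 mm, 63 mm high; origin at the centre of its underside
- chisel: bystander: wood chisel, 240 mm long, 31 mm high; origin at the centre of its underside
Not all that is in view belongs to the job. What is meant by the bearing is not blue, and is the smaller of those in its own colour.

How it is judged:
By the outcome, as a careful person would: the job done as asked, in the order asked, and still so for the second after the job is handed in, while the arm keeps its last pose, push and grip.
It also fails if it takes over 64 s, if anything falls off the work surface, if the arm or the gripper's body presses on something with over 40 N, if the wrist force passes 120 N, or if a joint passes its speed limit or range.

## Working session

There is one attempt and no reset: what is moved stays moved. The work goes in short steps, Python scripts to look and compute and a tool call to move; the robot and the scene stay as the last step left them, time stands still between calls to the robot, and variables do not carry over. Pictures are saved under pics/ and viewed, at most 10 in all, crops included, and the job is handed in when it is done.

Besides the shell and the picture viewer there is one more tool, called after "Request:" by a JSON object that holds its "name" and its "arguments", one argument or row to a line. jog_arm: Moves the arm, as the interface text tells. Its arguments: {"type":"object","properties":{"deltas":{"type":"string"},"gripper":{"type":"number"},"squeeze":{"type":"number"}},"required":["deltas"]}

```bash
mkdir -p pics; cat > h.py <<'E'
import numpy as np, cv2, pickle
from plant import get_state, cams, ctrl
def grab(n,tag):
    c=cams.read_camera(n); cv2.imwrite(f'pics/{n}_{tag}.png',c['color']); pickle.dump(c,open(f'pics/{n}_{tag}.pkl','wb')); return c
def load(n,tag): return pickle.load(open(f'pics/{n}_{tag}.pkl','rb'))
def K(c):
    f=c['color'].shape[0]/2/np.tan(np.radians(c['vfov'])/2)
    return np.array([[f,0,c['cx']],[0,f,c['cy']],[0,0,1.]])
def ray(c,uv):
    uv=np.asarray(uv,float).reshape(-1,1,2)
    n=cv2.undistortPoints(uv,K(c),np.array(c['distortion'],float)).reshape(-1,2)
    R=cv2.Rodrigues(np.array(c['rvec'],float))[0]; t=np.array(c['tvec'],float).ravel()
    d=np.c_[n,np.ones(len(n))]@R
    return -R.T@t,d
def plane(c,uv,z):
    o,d=ray(c,uv); return o+d*((z-o[2])/d[:,2])[:,None]
def proj(c,P):
    return cv2.projectPoints(np.asarray(P,float).reshape(-1,3),np.array(c['rvec'],float),np.array(c['tvec'],float),K(c),np.array(c['distortion'],float))[0].reshape(-1,2)
E
python3 - <<'E'
from h import *
a=[grab(n,'0') for n in('scene','side','wrist')]
for c in a: print(c['vfov'],ray(c,[[256,192]]))
cv2.imwrite('pics/m0.png',cv2.resize(np.vstack([np.hstack([a[0]['color'],a[1]['color']])]),(800,300)))
print(get_state())
E
```

```text
46.76283401730385 (array([-0.3878274 ,  0.56318688,  0.87319819]), array([[ 0.68313667, -0.43480829, -0.58681919]]))
43.31968444437234 (array([ 0.53452591, -1.08889226,  0.93527464]), array([[ 0.02299694,  0.77807988, -0.62804757]]))
71.98977426206365 (array([ 0.26755512, -0.62254716,  0.3726118 ]), array([[-0.286404  , -0.08141415, -0.9546655 ]]))
{'time': 0.15, 'qpos': array([-1.42598892e+00,  2.87007843e-01,  1.57785562e+00, -4.85097940e-06,
        1.27853946e+00, -1.49983473e-01]), 'dq': array([-0.00141699, -0.00331172, -0.00458177,  0.00024252,  0.00263097,
       -0.00091895]), 'joint_efforts': array([ 7.41056392e-04, -4.06604290e+01, -2.93141842e+01, -1.02481099e-04,
        3.95325216e-03,  6.62178238e-06]), 'eef_pos': array([ 0.1960752 , -0.64534337,  0.2163264 ]), 'tcp_rot': array([ 9.89156436e-01,  1.46862950e-01,  2.05268800e-08, -9.05141970e-04]), 'contact_force': array([-0.49901495,  0.23730375, -0.01939574]), 'wrist_torque': array([ 0.00047252, -0.02548867, -0.01046732]), 'finger_force': 0.0, 'opening': 1.0033111061863291}
```

View pics/scene_0.png

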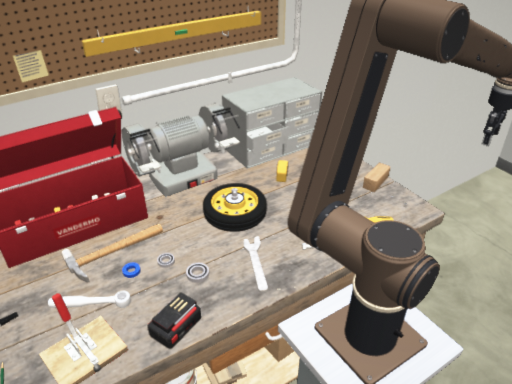

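View pics/side_0.png

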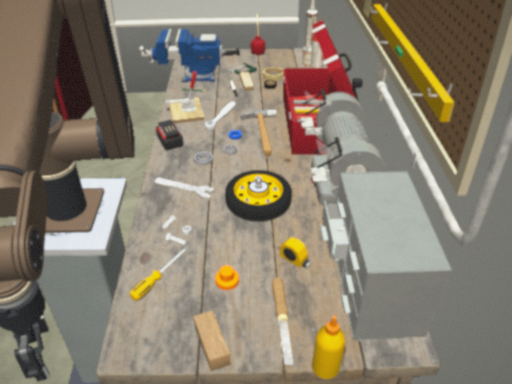

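Scene view: wheel at (235,205), grey rings at (166,260) small and (197,271) large, blue ring at (131,269). Side view: wheel (258,194), cap (228,277), grey rings (231,150) and (203,158), tape (295,252), chisel (282,320).

```bash
python3 - <<'E'
from h import *
a=load('scene','0'); s=load('side','0')
def tri(p,q):
    o1,d1=ray(a,[p]);o2,d2=ray(s,[q]);A=np.c_[d1[0],-d2[0]];x=np.linalg.lstsq(A,o2-o1,rcond=None)[0]
    return ((o1+d1[0]*x[0])+(o2+d2[0]*x[1]))/2
print('small',plane(a,[[166,260]],.006),plane(s,[[231,150]],.006))
print('large',plane(a,[[197,271]],.006),plane(s,[[203,158]],.006))
print('sizes', [np.linalg.norm(np.diff(plane(a,p,.012),axis=0)) for p in ([[158,260],[174,260]],[[186,271],[208,271]])])
print('wheel',plane(a,[[235,203]],.056),plane(s,[[258,190]],.056))
print('stud',tri((234.5,191),(258,180)))
print('cap',plane(s,[[228,270]],.041),plane(s,[[228,281]],.01))
print('tape',plane(s,[[295,252]],.03),plane(a,[[283,172]],.03))
for n,c,x,y in(('scene',a,182,240),('side',s,240,190)):
    im=c['color'][y-60:y+60,x-80:x+80]; cv2.imwrite(f'pics/crop_{n}.png',cv2.resize(im,(800,600),interpolation=cv2.INTER_CUBIC))
E
```

```text
small [[0.48529952 0.30165555 0.006     ]] [[0.4894221  0.29482382 0.006     ]]
large [[0.40222177 0.2477113  0.006     ]] [[0.39565968 0.24972253 0.006     ]]
sizes [np.float64(0.04407401643990871), np.float64(0.058669589527515456)]
wheel [[0.54971894 0.04191539 0.056     ]] [[0.57281529 0.00952453 0.056     ]]
stud [0.57410308 0.02777975 0.07963929]
cap [[ 0.48949754 -0.28418074  0.041     ]] [[ 0.4884752  -0.29274935  0.01      ]]
tape [[ 0.66113097 -0.21718907  0.03      ]] [[ 0.64304805 -0.20347681  0.03      ]]
```

View pics/crop_scene.png

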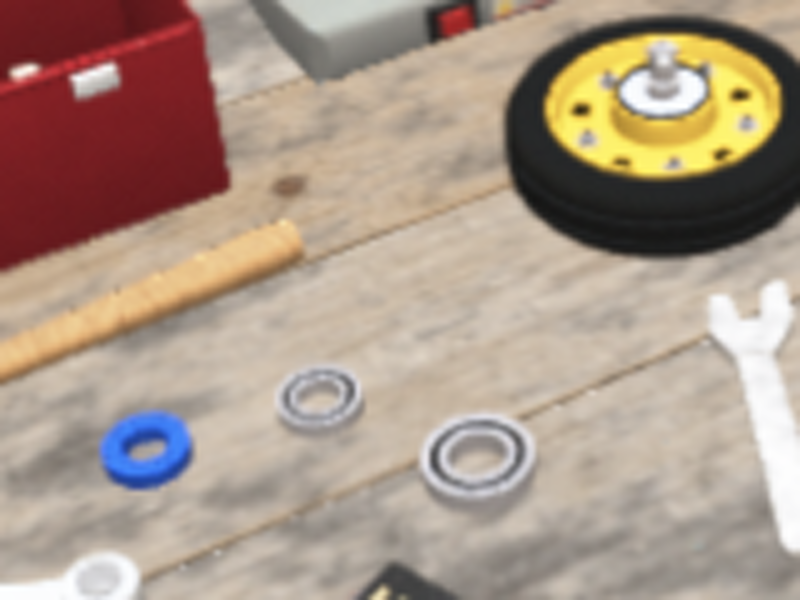

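Crop: small bearing at scene (164.5,259.5), large ring (196,271), blue ring (129,270), wheel hub (233,198). Going over the cap first for a wrist view.

Request:
{"name": "jog_arm", "arguments": {
  "deltas": ".85 1 0 0 0 .6;.85 1 0 0 0 .6;.85 1 0 0 0 .6;.85 1 0 0 0 .6;.85 1 0 0 0 .6;.85 1 0 0 0 .6;.85 1 0 0 0 .6;.85 1 0 0 0 .6;.85 1 0 0 0 .6;.85 1 0 0 0 .6;.85 1 0 0 0 .6;.85 1 0 0 0 .6;.85 1 0 0 0 .6;.85 1 0 0 0 .6;.85 1 0 0 0 .6;.85 1 0 0 0 .6;.85 1 0 0 0 .6;0 0 0 0 0 0"
}}

```text
time: 2.4
eef_pos: [0.4861, -0.3038, 0.2175]
tcp_rot: [0.79, 0.613, 0.0, 0.0]
contact_force: [0.7, -0.8, 0.2]
opening: 1.001
finger_force: 0.0
```

```bash
python3 - <<'E'
from h import *
c=grab('wrist','cap'); s=get_state(); print(s['time'],s['eef_pos'],s['qpos'],s['tcp_rot'])
hsv=cv2.cvtColor(c['color'],cv2.COLOR_BGR2HSV); m=cv2.inRange(hsv,(5,140,90),(24,255,255))
n,l,st,ce=cv2.connectedComponentsWithStats(m)
for i in range(1,n):
    if st[i,4]>150: print(st[i],ce[i])
E
```

```text
2.45 [ 0.48549769 -0.3047808   0.21749591] [-7.37317741e-01  6.34331386e-02  1.83122019e+00 -4.77216737e-04
  1.24678015e+00 -4.83684322e-01] [ 7.90814665e-01  6.12055641e-01 -2.08898033e-04  1.17737365e-04]
[ 341   33   69   55 2095] [378.51837709  56.95513126]
[ 231  129   44   44 1500] [252.66666667 150.39533333]
[ 108  169   32   63 1189] [122.93608074 200.89571068]
[ 404  249   95   86 1904] [446.15598739 280.45693277]
```

View pics/wrist_cap.png

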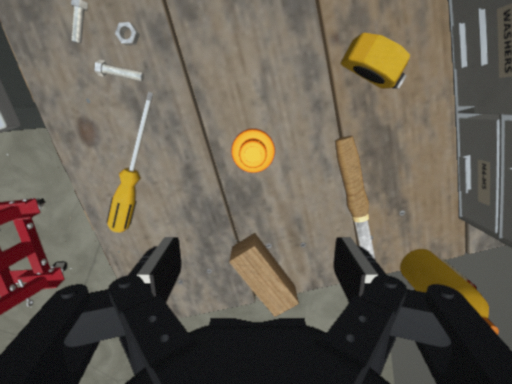

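Wrist view: cap at (253,150), tape (378,57), chisel (353,195), wood block (265,275). Next, over the wheel.

Request:
{"name": "jog_arm", "arguments": {
  "deltas": ".3 1 0 0 0 0;.3 1 0 0 0 0;.3 1 0 0 0 0;.3 1 0 0 0 0;.3 1 0 0 0 0;.3 1 0 0 0 0;.3 1 0 0 0 0;.3 1 0 0 0 0;.3 1 0 0 0 0;.3 1 0 0 0 0;.3 1 0 0 0 0;.3 1 0 0 0 0;0 0 0 0 0 0"
}}

```text
time: 4.08
eef_pos: [0.5574, -0.0643, 0.2174]
tcp_rot: [0.791, 0.612, -0.0, -0.0]
contact_force: [0.4, -0.1, 1.1]
opening: 0.998
finger_force: 0.0
```

```bash
python3 - <<'E'
from h import *
c=load('wrist','cap'); print('cap',plane(c,[[252.7,150.4]],.013))
c=grab('wrist','wheel'); s=get_state(); print(s['time'],s['eef_pos'])
print(proj(c,[.573,.02,.056]))
E
```

```text
cap [[ 0.48577876 -0.28045889  0.013     ]]
4.125 [ 0.55717575 -0.06512329  0.21733018]
[[252.04260012 101.11478068]]
```

View pics/wrist_wheel.png

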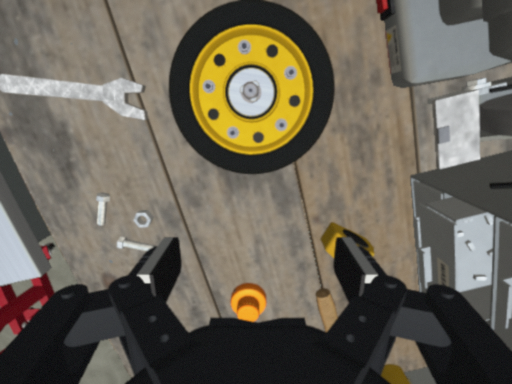

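Wheel: hub face centre near (251,92), tyre (252,86) outline. Fit the bright hub disc.

```bash
cat > hub.py <<'E'
from h import *
def hub(c,g):
    hsv=cv2.cvtColor(c['color'],cv2.COLOR_BGR2HSV)
    m=((hsv[...,1]<60)&(hsv[...,2]>110)).astype(np.uint8)
    Y,X=np.mgrid[:384,:512]; m[np.hypot(X-g[0],Y-g[1])>38]=0
    cs=cv2.findContours(m,cv2.RETR_EXTERNAL,cv2.CHAIN_APPROX_NONE)[0]
    k=cv2.convexHull(max(cs,key=cv2.contourArea)); P=plane(c,k.reshape(-1,2),.056)[:,:2]
    A=np.c_[2*P,np.ones(len(P))]; x=np.linalg.lstsq(A,(P**2).sum(1),rcond=None)[0]
    r=np.sqrt(x[2]+x[0]**2+x[1]**2); return x[:2],r,np.std(np.hypot(*(P-x[:2]).T)-r)
if __name__=='__main__':
    c=load('wrist','wheel'); print(hub(c,(251,92)))
    s=load('scene','0'); 
    hsv=cv2.cvtColor(c['color'],cv2.COLOR_BGR2HSV)
    m=cv2.inRange(hsv,(18,120,100),(35,255,255)); m[200:]=0
    cs=cv2.findContours(m,cv2.RETR_EXTERNAL,cv2.CHAIN_APPROX_NONE)[0]; e=cv2.fitEllipse(max(cs,key=cv2.contourArea)); print(e,[plane(c,[e[0]],z) for z in(.03,.04,.05)])
    print('stud tip',plane(c,[[250.5,90]],.091))
E
python3 hub.py
```

```text
(array([0.57402609, 0.02976544]), np.float64(0.02613833360431857), np.float64(9.793001269711836e-05))
((250.93138122558594, 88.94249725341797), (123.13907623291016, 129.88607788085938), 176.28668212890625) [array([[0.5750933 , 0.03497573, 0.03      ]]), array([[0.57511546, 0.03423678, 0.04      ]]), array([[0.57513762, 0.03349783, 0.05      ]])]
stud tip [[0.57454895 0.02960248 0.091     ]]
```

Request:
{"name": "jog_arm", "arguments": {
  "deltas": "-.4 1 0 0 0 0;-.4 1 0 0 0 0;-.4 1 0 0 0 0;-.4 1 0 0 0 0;-.4 1 0 0 0 0;-.4 1 0 0 0 0;-.4 1 0 0 0 0;-.4 1 0 0 0 0;-.4 1 0 0 0 0;-.1 1 0 0 0 0;0 1 0 0 0 0;0 1 0 0 0 0;0 1 0 0 0 0;0 1 0 0 0 0;0 0 0 0 0 0"
}}

```text
time: 6.0
eef_pos: [0.4825, 0.2155, 0.2174]
tcp_rot: [0.791, 0.612, -0.0, 0.0]
contact_force: [0.7, -0.8, -0.5]
opening: 1.0
finger_force: 0.0
```

```bash
python3 - <<'E'
from h import *
c=grab('wrist','b'); s=get_state(); print(s['time'],s['eef_pos'],s['qpos'])
print(proj(c,[[.485,.3,.012],[.4,.248,.012]]))
E
```

```text
6.05 [0.48263337 0.21474881 0.21737564] [ 2.26672482e-01 -3.91073453e-02  1.93501524e+00 -4.40282521e-04
  1.24591381e+00  4.81113542e-01]
[[242.84163779 104.62704538]
 [193.63944104 158.9141977 ]]
```

View pics/wrist_b.png

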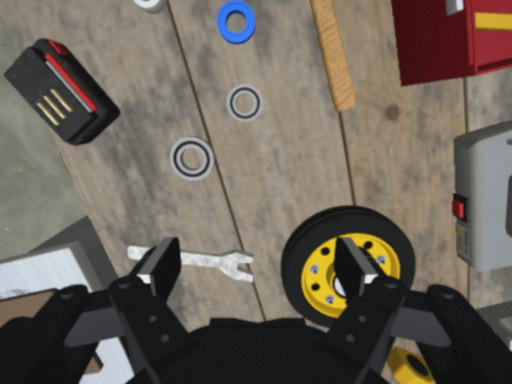

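Bearing at (244,103) small, large (192,158), blue (236,21): fingers along image x are clear.

```bash
cat > brg.py <<'E'
from h import *
def brg(c,g,R=14,z=.012):
    gr=cv2.cvtColor(c['color'],cv2.COLOR_BGR2GRAY)
    Y,X=np.mgrid[:384,:512]; m=((gr<85)&(np.hypot(X-g[0],Y-g[1])<R+2)).astype(np.uint8)
    cs=cv2.findContours(m,cv2.RETR_EXTERNAL,cv2.CHAIN_APPROX_NONE)[0]
    k=max(cs,key=lambda q:cv2.contourArea(cv2.convexHull(q))); e=cv2.fitEllipse(k)
    return e,plane(c,[e[0]],z)[0]
if __name__=='__main__':
    c=load('wrist','b'); print(brg(c,(244,103)))
    R=cv2.Rodrigues(np.array(c['rvec'],float))[0]; print('img x in world',R[0])
E
python3 brg.py
```

```text
(((244.4503936767578, 102.50343322753906), (27.51344108581543, 29.26563262939453), 175.160888671875), array([0.48773453, 0.30203423, 0.012     ]))
img x in world [ 0.96805087 -0.25075148  0.00109665]
```

Request:
{"name": "jog_arm", "arguments": {
  "deltas": ".05 .9 -.8 0 0 0;.05 .9 -.8 0 0 0;.05 .9 -.8 0 0 0;.06 .9 -.8 0 0 0;.05 .75 -.8 0 0 0;0 0 -1 0 0 0;0 0 -1 0 0 0;0 0 -1 0 0 0;0 0 -1 0 0 0;0 0 0 0 0 0"
}}

```text
time: 7.3
eef_pos: [0.4869, 0.3002, 0.055]
tcp_rot: [0.792, 0.611, -0.002, -0.001]
contact_force: [0.6, -0.5, -0.3]
opening: 0.998
finger_force: 0.0
```

Request:
{"name": "jog_arm", "arguments": {
  "deltas": ".04 .07 -.7 0 0 0;0 0 -.6 0 0 0;0 0 -.3 0 0 0;0 0 0 0 0 0",
  "squeeze": 40
}}

```text
time: 7.8
eef_pos: [0.4887, 0.3024, 0.0248]
tcp_rot: [0.792, 0.611, -0.001, -0.0]
contact_force: [0.1, 0.2, 0.1]
opening: 1.002
finger_force: 0.0
```

Request:
{"name": "jog_arm", "arguments": {
  "deltas": "0 0 0 0 0 0;0 0 0 0 0 0;0 0 0 0 0 0;0 0 0 0 0 0;0 0 0 0 0 0;0 0 0 0 0 0;0 0 0 0 0 0;0 0 0 0 0 0",
  "gripper": 0
}}

```text
time: 8.8
eef_pos: [0.4891, 0.3025, 0.0254]
tcp_rot: [0.792, 0.611, -0.0, -0.0]
contact_force: [-0.4, -0.0, -0.3]
opening: 0.004
finger_force: 0.0
```

```bash
python3 - <<'E'
from h import *
c=grab('wrist','g'); grab('scene','g'); s=get_state(); print(s['time'],s['eef_pos'],s['opening'],s['finger_force'],s['contact_force'],s['tcp_rot'])
cv2.imwrite('pics/g2.png',np.hstack([cv2.resize(c['color'][200:384,120:390],(540,368)),cv2.resize(load('scene','g')['color'][210:290,110:210],(260,368))]))
E
```

```text
8.9 [0.48913182 0.30252792 0.02541049] -0.0009471445758766465 0.0 [-0.02442237  0.447721   -0.08064737] [ 7.91590646e-01  6.11051756e-01 -2.72544322e-05 -1.50032940e-05]
```

View pics/g2.png

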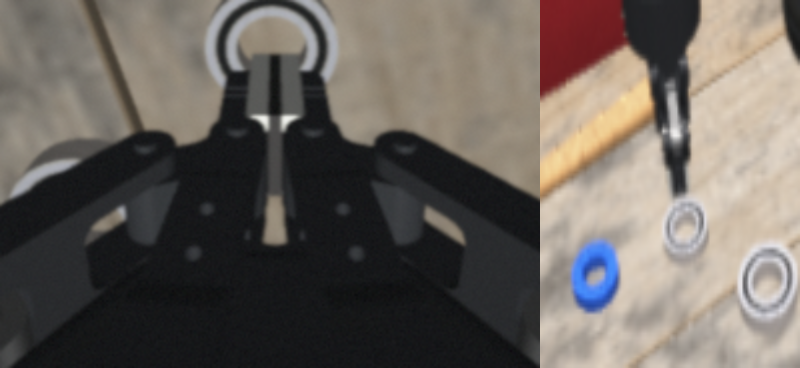

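The fingers shut just above the bearing (ring at crop (271,45), bearing not shifted); the tips stand farther back at 47 mm opening, so I must go ~7 mm lower. Raise, open, re-measure.

Request:
{"name": "jog_arm", "arguments": {
  "deltas": "0 0 1 0 0 0;0 0 1 0 0 0;0 0 0 0 0 0"
}}

```text
time: 9.28
eef_pos: [0.4914, 0.3035, 0.0691]
tcp_rot: [0.792, 0.611, 0.003, 0.001]
contact_force: [0.3, -0.5, -0.3]
opening: -0.001
finger_force: 0.0
```

Request:
{"name": "jog_arm", "arguments": {
  "deltas": "0 0 0 0 0 0;0 0 0 0 0 0;0 0 0 0 0 0;0 0 0 0 0 0;0 0 0 0 0 0;0 0 0 0 0 0",
  "gripper": 1
}}

```text
time: 10.02
eef_pos: [0.4891, 0.3025, 0.0654]
tcp_rot: [0.792, 0.611, -0.0, -0.0]
contact_force: [0.1, -0.2, -0.2]
opening: 0.997
finger_force: 0.0
```

```bash
python3 - <<'E'
from brg import *
c=grab('wrist','h'); s=get_state(); p=s['eef_pos']; print(s['time'],p,s['opening'])
g=proj(c,[.4877,.302,.012])[0]; print(g, proj(c,[p[0],p[1],.012]), brg(c,g,R=45)) 
m=c['color'][int(g[1])-60:int(g[1])+60,int(g[0])-60:int(g[0])+60]; print(m.shape,p)
E
```

```text
10.075 [0.48915343 0.30254966 0.065394  ] 1.0014743696597916
[256.01025444 204.75602067] [[257.51121837 203.75291432]] (((255.7574005126953, 204.15208435058594), (41.8824348449707, 44.466094970703125), 92.22726440429688), array([0.48763147, 0.30257849, 0.012     ]))
(120, 120, 3) [0.48915343 0.30254966 0.065394  ]
```

Request:
{"name": "jog_arm", "arguments": {
  "deltas": "-.075 0 -.8 0 0 0;0 0 -.8 0 0 0;0 0 -.5 0 0 0;0 0 -.27 0 0 0;0 0 0 0 0 0;0 0 0 0 0 0"
}}

```text
time: 10.82
eef_pos: [0.4881, 0.3027, 0.0185]
tcp_rot: [0.792, 0.611, 0.0, 0.0]
contact_force: [-0.3, -0.4, -0.9]
opening: 0.998
finger_force: 0.0
```

Request:
{"name": "jog_arm", "arguments": {
  "deltas": "0 0 0 0 0 0;0 0 0 0 0 0;0 0 0 0 0 0;0 0 0 0 0 0;0 0 0 0 0 0;0 0 0 0 0 0",
  "gripper": 0
}}

```text
time: 11.58
eef_pos: [0.4876, 0.3025, 0.018]
tcp_rot: [0.792, 0.611, -0.0, -0.0]
contact_force: [0.4, 0.0, -0.5]
opening: 0.001
finger_force: 0.0
```

```bash
python3 - <<'E'
from h import *
c=grab('wrist','i');s=grab('scene','i');d=grab('side','i'); t=get_state();print(t['contact_force'],t['opening'],t['eef_pos'])
cv2.imwrite('pics/i2.png',np.hstack([cv2.resize(c['color'][160:320,160:350],(436,368)),cv2.resize(s['color'][230:290,130:190],(364,368),interpolation=cv2.INTER_CUBIC)]))
E
```

```text
[-0.37894922 -0.98819365  0.62989178] -0.0008550312782273417 [0.48764709 0.30255318 0.01801671]
```

View pics/i2.png

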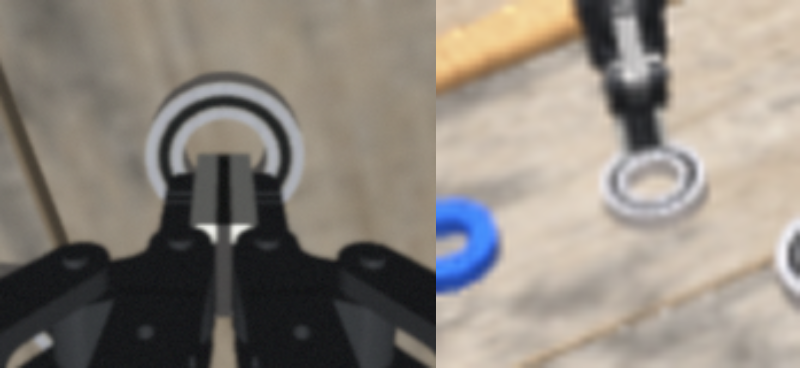

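The tips end at the ring's far edge in the scene crop (px ≈ (163.6,254.5)), so they may sit higher than assumed. Quantify.

```bash
python3 - <<'E'
from h import *
s=load('scene','i'); d=load('side','i'); w=load('wrist','i')
x,y=.4876,.3025
for z in(0,.006,.012,.02,.03,.04): print(z,proj(s,[x,y,z])[0],proj(d,[x,y,z])[0],proj(w,[x,y,z])[0])
# scene: small bearing centre by bright pixels
c=s['color'];
from brg import brg
print(brg(s,(166,260),R=10)); print(brg(w,(256,225),R=45))
o,dd=ray(s,[[163.6,254.5]]); 
for z in (.0,.012,.02,.03): print(z,plane(s,[[163.6,254.5]],z))
E
```

```text
0 [165.65335005 261.16991775] [230.55340131 150.21109012] [257.60697112 220.68953774]
0.006 [165.38540353 259.6150167 ] [230.49785201 148.76742333] [257.63457398 224.16646267]
0.012 [165.1161065  258.05069358] [230.44209893 147.31755199] [257.66394081 227.86625694]
0.02 [164.75492921 255.95014564] [230.36744319 145.37468365] [257.70614293 233.18433131]
0.03 [164.30003237 253.30045311] [230.27360947 142.93039175] [257.76447551 240.53745398]
0.04 [163.84129491 250.62376025] [230.17920134 140.46850921] [257.83007862 248.81038245]
(((163.61416625976562, 251.0815887451172), (4.278170585632324, 5.311196327209473), 128.4117889404297), array([0.51563066, 0.2950192 , 0.012     ]))
(((257.163330078125, 237.88095092773438), (59.09516525268555, 73.59943389892578), 4.1747026443481445), array([0.48538266, 0.29535164, 0.012     ]))
0.0 [[0.51528102 0.29683826 0.        ]]
0.012 [[0.50286997 0.30049858 0.012     ]]
0.02 [[0.49459594 0.30293879 0.02      ]]
0.03 [[0.48425341 0.30598906 0.03      ]]
```

Request:
{"name": "jog_arm", "arguments": {
  "deltas": "0 0 1 0 0 0;0 0 .5 0 0 0;0 0 0 0 0 0"
}}

```text
time: 12.1
eef_pos: [0.489, 0.3031, 0.0502]
tcp_rot: [0.792, 0.611, 0.002, 0.001]
contact_force: [1.3, 0.1, 0.7]
opening: -0.0
finger_force: 0.0
```

Request:
{"name": "jog_arm", "arguments": {
  "deltas": "0 0 0 0 0 0;0 0 0 0 0 0;0 0 0 0 0 0;0 0 0 0 0 0;0 0 0 0 0 0;0 0 0 0 0 0",
  "gripper": 0.72
}}

```text
time: 12.85
eef_pos: [0.4877, 0.3025, 0.048]
tcp_rot: [0.792, 0.611, -0.0, -0.0]
contact_force: [-0.7, -0.1, -0.5]
opening: 0.719
finger_force: 0.0
```

Request:
{"name": "jog_arm", "arguments": {
  "deltas": "0 0 -.8 0 0 0;0 0 -.7 0 0 0;0 0 -.2 0 0 0;0 0 0 0 0 0"
}}

```text
time: 13.35
eef_pos: [0.4871, 0.3023, 0.0131]
tcp_rot: [0.792, 0.611, -0.001, -0.0]
contact_force: [0.8, 0.2, -0.3]
opening: 0.717
finger_force: 0.0
```

```bash
python3 - <<'E'
from h import *
c=grab('wrist','j');s=grab('scene','j'); t=get_state();print(t['time'],t['contact_force'],t['opening'],t['eef_pos'])
cv2.imwrite('pics/j2.png',np.hstack([cv2.resize(c['color'][160:320,160:350],(436,368)),cv2.resize(s['color'][230:290,130:190],(364,368),interpolation=cv2.INTER_CUBIC)]))
E
```

```text
13.45 [0.0738678  0.85402555 0.21419681] 0.7189963883461448 [0.48792197 0.30264455 0.01420686]
```

View pics/j2.png

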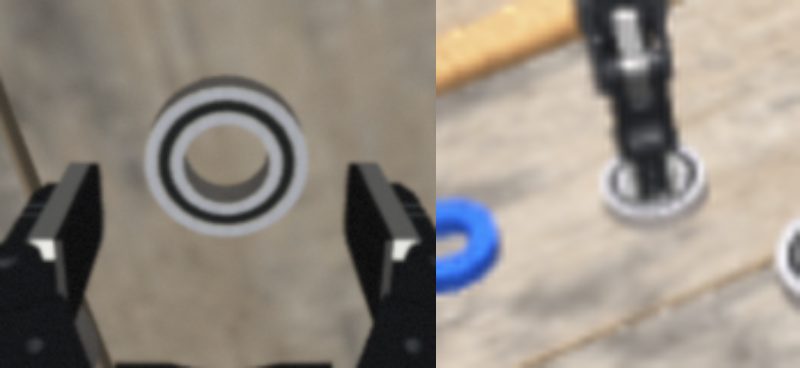

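Wrist crop: ring (226,160), pad inner tip corners at (100,165) and (345,165); scene crop: near finger's tip over the ring's middle. The pad spacing scale suggests the tips are well above the ring; compute.

```bash
python3 - <<'E'
from h import *
s=load('scene','j'); w=load('wrist','j'); p=np.array([.4879,.3026])
a=np.array([.968,-.2508]); b=np.array([.2508,.968])
for z in(.0,.01,.02,.03,.04):
    q=plane(w,[[203.6,231.7],[310.3,231.7]],z)[:,:2]-p
    print(z,'gap',np.linalg.norm(q[1]-q[0]),'along-y of corner',q@b,'closing',q@a,'scene near finger',proj(s,[*(p-a*.036),z])[0])
    
print(ray(w,[[256,192]]))
E
```

```text
0.0 gap 0.07542353090693352 along-y of corner [-0.00677531 -0.00695223] closing [-0.0389083   0.03651219] scene near finger [167.62244313 270.11009041]
0.01 gap 0.0709732349011576 along-y of corner [-0.00190138 -0.00206785] closing [-0.03666642  0.03430395] scene near finger [167.17261913 267.50166752]
0.02 gap 0.06652293889538163 along-y of corner [0.00297256 0.00281652] closing [-0.03442454  0.03209571] scene near finger [166.71887529 264.86602331]
0.03 gap 0.06207264288960564 along-y of corner [0.0078465 0.0077009] closing [-0.03218267  0.02988747] scene near finger [166.26117083 262.2027893 ]
0.04 gap 0.05762234688382977 along-y of corner [0.01272043 0.01258527] closing [-0.02994079  0.02767923] scene near finger [165.79946469 259.51159158]
(array([0.50603524, 0.37623609, 0.16947981]), array([[-0.0798326 , -0.28909474, -0.9539878 ]]))
```

Both views agree: tips at z ≈ 0.031 while the reported TCP z is 0.014. So lower by a further ~23 mm, guarded by force.

Request:
{"name": "jog_arm", "arguments": {
  "deltas": "0 0 -.4 0 0 0;0 0 -.3 0 0 0;0 0 -.1 0 0 0;0 0 0 0 0 0"
}}

```text
time: 13.95
eef_pos: [0.4874, 0.3025, -0.0023]
tcp_rot: [0.792, 0.611, -0.0, -0.0]
contact_force: [0.4, -0.1, 0.6]
opening: 0.721
finger_force: 0.0
```

Request:
{"name": "jog_arm", "arguments": {
  "deltas": "0 0 -.1 0 0 0;0 0 -.1 0 0 0;0 0 0 0 0 0"
}}

```text
time: 14.32
eef_pos: [0.4875, 0.3025, -0.0061]
tcp_rot: [0.792, 0.611, -0.0, -0.0]
contact_force: [-0.8, 0.2, 0.6]
opening: 0.717
finger_force: 0.0
```

```bash
python3 - <<'E'
from h import *
c=grab('wrist','k');s=grab('scene','k'); t=get_state();print(t['time'],t['contact_force'],t['opening'],t['eef_pos'])
g=cv2.cvtColor(c['color'],cv2.COLOR_BGR2GRAY)
for r in(226,230,234,238): print(r,g[r,190:325:3])
from brg import brg
u=proj(c,[.4877,.3025,.012])[0];print(u,brg(c,u,R=38))
E
```

```text
14.425 [-0.25634657 -0.52950362 -0.23554928] 0.7174355419239734 [ 0.48765959  0.30255654 -0.00595173]
226 [125 122 116 117 122 130 132 126 126 131 134 111 168 167 104  34  38 107
 161 173 172 166 164 165 165 170 171 171 133  46  32  74 164 170 129 142
 143 141 139 136 135 136 136 138 138]
230 [118 109 105  99 103 125 126 125 124 126 126 168 169 101  31  59 159 169
 166 150 138 135 135 137 142 143 149 166 168 167  73  33  74 167 164 140
 145 143 141 136 131 104 113 116 117]
234 [ 85  86  80  23  34 122 121 124 124 126 159 172 136  33  50 161 171 150
 136 141 140 135 135 136 137 142 143 144 153 172 166  62  32 110 168 164
 147 146 144 140 116  18  34  85  85]
238 [ 88  88  35  18  26 121 127 125 128 133 170 169  72  32 124 170 157 133
 134 138 136 134 134 135 138 140 142 142 144 154 170 147  34  49 163 169
 148 147 149 143 104  14  20  60  87]
[258.13702159 245.35633881] (((257.7866516113281, 244.6401824951172), (57.450077056884766, 65.0155029296875), 89.7165298461914), array([0.48762007, 0.30300694, 0.012     ]))
```

Request:
{"name": "jog_arm", "arguments": {
  "deltas": "0 0.02 -.1 0 0 0;0 0 -.07 0 0 0;0 0 0 0 0 0"
}}

```text
time: 14.8
eef_pos: [0.4875, 0.3029, -0.0096]
tcp_rot: [0.792, 0.611, -0.0, -0.0]
contact_force: [-0.1, -0.3, 0.2]
opening: 0.719
finger_force: 0.0
```

Request:
{"name": "jog_arm", "arguments": {
  "deltas": "0 0 0 0 0 0;0 0 0 0 0 0;0 0 0 0 0 0;0 0 0 0 0 0;0 0 0 0 0 0",
  "gripper": 0,
  "squeeze": 50
}}

```text
time: 15.42
eef_pos: [0.488, 0.3031, -0.0087]
tcp_rot: [0.792, 0.611, 0.0, 0.0]
contact_force: [-2.1, 0.8, 5.5]
opening: 0.521
finger_force: 50.5
```

Gripped, but tips likely brush the bench (5.5 N up). Re-grip 4.5 mm higher.

Request:
{"name": "jog_arm", "arguments": {
  "deltas": "0 0 0 0 0 0;0 0 0 0 0 0;0 0 .1 0 0 0;0 0 .12 0 0 0;0 0 0 0 0 0",
  "gripper": 0.66
}}

```text
time: 16.05
eef_pos: [0.4879, 0.3031, -0.0047]
tcp_rot: [0.792, 0.611, 0.0, 0.0]
contact_force: [1.0, -0.7, -1.2]
opening: 0.657
finger_force: 0.0
```

Request:
{"name": "jog_arm", "arguments": {
  "deltas": "0 0 0 0 0 0;0 0 0 0 0 0;0 0 0 0 0 0;0 0 0 0 0 0",
  "gripper": 0
}}

```text
time: 16.55
eef_pos: [0.4893, 0.3036, -0.0036]
tcp_rot: [0.792, 0.611, 0.002, 0.001]
contact_force: [1.4, 1.0, 4.8]
opening: 0.002
finger_force: 2.5
```

It slipped over the top, so the earlier grip was only on the top edge; tips are higher than thought. Raise, open, check the bearing, go to z ≈ -0.015.

Request:
{"name": "jog_arm", "arguments": {
  "deltas": "0 0 .6 0 0 0;0 0 .9 0 0 0;0 0 0 0 0 0"
}}

```text
time: 16.92
eef_pos: [0.4888, 0.3035, 0.0271]
tcp_rot: [0.792, 0.611, 0.002, 0.0]
contact_force: [-0.1, -0.3, 0.5]
opening: -0.002
finger_force: 0.0
```

Request:
{"name": "jog_arm", "arguments": {
  "deltas": "0 0 0 0 0 0;0 0 0 0 0 0;0 0 0 0 0 0;0 0 0 0 0 0;0 0 0 0 0 0",
  "gripper": 0.75
}}

```text
time: 17.55
eef_pos: [0.4876, 0.3029, 0.0249]
tcp_rot: [0.792, 0.611, -0.0, -0.0]
contact_force: [-0.5, -0.5, -0.1]
opening: 0.747
finger_force: 0.0
```

```bash
python3 - <<'E'
from brg import *
c=grab('wrist','l'); t=get_state();print(t['time'],t['contact_force'],t['opening'],t['eef_pos'],t['tcp_rot'])
u=proj(c,[.4877,.303,.012])[0];print(u,brg(c,u,R=36))
E
```

```text
17.6 [-0.26979234  1.16911111  0.22691487] 0.7500554083412914 [0.48760154 0.302926   0.02491537] [ 7.91584803e-01  6.11059317e-01 -9.52420753e-05 -2.54778223e-05]
[257.79660609 223.44064366] (((259.9757995605469, 223.45362854003906), (49.457908630371094, 54.123313903808594), 88.94772338867188), array([0.4891673 , 0.30260508, 0.012     ]))
```

Request:
{"name": "jog_arm", "arguments": {
  "deltas": ".06 0 -.7 0 0 0;0 0 -.7 0 0 0;0 0 -.3 0 0 0;0 0 -.15 0 0 0;0 0 -.12 0 0 0;0 0 0 0 0 0"
}}

```text
time: 18.35
eef_pos: [0.489, 0.303, -0.0143]
tcp_rot: [0.792, 0.611, 0.0, 0.0]
contact_force: [0.0, -0.2, -0.2]
opening: 0.752
finger_force: 0.0
```

Request:
{"name": "jog_arm", "arguments": {
  "deltas": "0 0 0 0 0 0;0 0 0 0 0 0;0 0 0 0 0 0;0 0 0 0 0 0;0 0 0 0 0 0",
  "gripper": 0
}}

```text
time: 18.98
eef_pos: [0.4895, 0.3032, -0.0134]
tcp_rot: [0.792, 0.611, 0.001, 0.0]
contact_force: [-2.2, -0.2, 5.7]
opening: 0.535
finger_force: 51.2
```

Request:
{"name": "jog_arm", "arguments": {
  "deltas": "0 0 .3 0 0 0;0 0 .8 0 0 0;0 0 1 0 0 0;0 0 1 0 0 0;0 0 1 0 0 0;0 0 1 0 0 0;0 0 1 0 0 0;0 0 0 0 0 0",
  "squeeze": 60
}}

```text
time: 19.98
eef_pos: [0.4904, 0.3036, 0.1103]
tcp_rot: [0.792, 0.611, 0.002, 0.001]
contact_force: [-0.1, -0.7, -0.8]
opening: 0.523
finger_force: 61.3
```

```bash
python3 - <<'E'
from h import *
c=grab('wrist','m');s=grab('scene','m');d=grab('side','m'); t=get_state();print(t['time'],t['contact_force'],t['opening'],t['eef_pos'],t['finger_force'])
p=t['eef_pos']; print([proj(q,p)[0] for q in(c,s,d)])
u=proj(s,p)[0].astype(int); v=proj(c,p)[0]
cv2.imwrite('pics/m2.png',np.hstack([cv2.resize(c['color'][200:360,160:350],(436,368)),cv2.resize(s['color'][u[1]-30:u[1]+30,u[0]-30:u[0]+30],(364,368),interpolation=cv2.INTER_CUBIC)]))
E
```

```text
20.125 [-0.7066672  -0.30259158 -0.78425739] 0.5256306700904725 [0.48818571 0.30266771 0.10676396] 61.332785189151764
[array([254.89610748, 231.3641488 ]), array([160.53133564, 231.93253465]), array([229.7106126 , 123.54098168])]
```

View pics/m2.png

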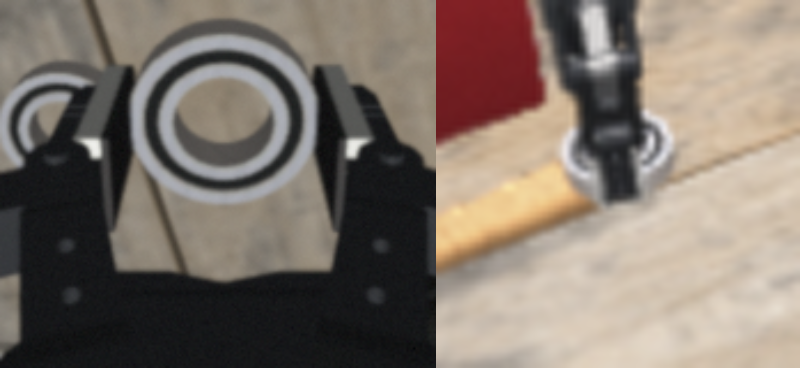

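Bearing is held level (crop (224,118)). Measure its offset in the hand; no more pictures to view, only numbers.

```bash
python3 - <<'E'
from brg import *
R=np.array([.2508,.968])
for tag,R_,u,zt in(('h',45,(255.8,204.2),.012),('l',36,(260,223.5),.012),('m',34,(257.6,251.3),None)):
    c=load('wrist',tag); e,_=brg(c,u,R=R_)
    for z in ([zt] if zt else [.127,.132,.137]):
        th=np.radians(e[2]);h=e[1][0]/2;v=e[1][1]/2
        w=max(e[1])/2; q=plane(c,[[e[0][0]-w,e[0][1]],[e[0][0]+w,e[0][1]]],z)
        print(tag,e,'dia',np.linalg.norm(q[1]-q[0]),'z',z,plane(c,[e[0]],z)[0])
E
```

```text
h ((255.7574005126953, 204.15208435058594), (41.8824348449707, 44.466094970703125), 92.22726440429688) dia 0.03753164760222068 z 0.012 [0.48763147 0.30257849 0.012     ]
l ((259.9757995605469, 223.45362854003906), (49.457908630371094, 54.123313903808594), 88.94772338867188) dia 0.037755956583205505 z 0.012 [0.4891673  0.30260508 0.012     ]
m ((257.07476806640625, 251.8239288330078), (59.448394775390625, 67.84774780273438), 89.96873474121094) dia 0.040521550912923074 z 0.127 [0.48855403 0.29875947 0.127     ]
m ((257.07476806640625, 251.8239288330078), (59.448394775390625, 67.84774780273438), 89.96873474121094) dia 0.03907351335824966 z 0.132 [0.48925969 0.30155887 0.132     ]
m ((257.07476806640625, 251.8239288330078), (59.448394775390625, 67.84774780273438), 89.96873474121094) dia 0.037625475803576204 z 0.137 [0.48996536 0.30435826 0.137     ]
```

Request:
{"name": "jog_arm", "arguments": {
  "deltas": ".3 -.95 0 0 0 0;.3 -.95 0 0 0 0;.3 -.95 0 0 0 0;.3 -.95 0 0 0 0;.3 -.95 0 0 0 0;.3 -.95 0 0 0 0;.3 -.95 0 0 0 0;.3 -.95 0 0 0 0;.3 -.95 0 0 0 0;.3 -.95 0 0 0 0;.3 -.95 0 0 0 0;.3 -.95 0 0 0 0;.3 -.95 0 0 0 0;.3 -.9 0 0 0 0;.1 -.4 0 0 0 0;0 0 0 0 0 0;0 0 0 0 0 0;0 0 0 0 0 0"
}}

```text
time: 22.38
eef_pos: [0.5746, 0.0305, 0.1076]
tcp_rot: [0.791, 0.611, -0.0, -0.0]
contact_force: [-0.9, -1.5, -1.0]
opening: 0.527
finger_force: 61.3
```

```bash
python3 - <<'E'
from brg import *
from hub import hub
c=grab('wrist','n');t=get_state();p=t['eef_pos'];print(t['time'],p,t['opening'],t['contact_force'])
print('bearing',brg(c,(257.1,251.8),R=34,z=p[2]+.0254))
for n in('scene','side'):
    d=grab(n,'n'); print(n,proj(d,[[.574,.0298,.091],[*p[:2],p[2]+.0134]]))
E
```

```text
22.425 [0.57464089 0.0305261  0.10757969] 0.5251699591864554 [-0.88167969 -0.85419499 -1.30356084]
bearing (((257.08172607421875, 251.7431640625), (59.062255859375, 67.3231201171875), 89.98884582519531), array([0.57420634, 0.03069961, 0.13297969]))
scene [[234.09592758 188.4322306 ]
 [233.49346599 180.25313862]]
side [[258.2082595  176.19900669]
 [258.45151041 167.68114045]]
```

Request:
{"name": "jog_arm", "arguments": {
  "deltas": "-.01 -.045 -.4 0 0 0;0 0 -.4 0 0 0;0 0 -.4 0 0 0;0 0 -.2 0 0 0;0 0 -.2 0 0 0;0 0 0 0 0 0"
}}

```text
time: 23.28
eef_pos: [0.5745, 0.0291, 0.0753]
tcp_rot: [0.792, 0.611, -0.0, -0.0]
contact_force: [0.2, 0.2, -1.2]
opening: 0.527
finger_force: 61.3
```

Request:
{"name": "jog_arm", "arguments": {
  "deltas": "0 0 -.2 0 0 0;0 0 -.2 0 0 0;0 0 -.2 0 0 0;0 0 0 0 0 0"
}}

```text
time: 23.78
eef_pos: [0.5746, 0.0292, 0.0632]
tcp_rot: [0.792, 0.611, 0.0, -0.0]
contact_force: [0.6, 0.7, -1.2]
opening: 0.527
finger_force: 61.3
```

Request:
{"name": "jog_arm", "arguments": {
  "deltas": "0 0 -.2 0 0 0;0 0 -.15 0 0 0;0 0 -.15 0 0 0;0 0 0 0 0 0"
}}

```text
time: 24.28
eef_pos: [0.5744, 0.029, 0.0533]
tcp_rot: [0.792, 0.611, -0.0, -0.0]
contact_force: [-0.3, -0.0, -1.1]
opening: 0.523
finger_force: 61.4
```

Request:
{"name": "jog_arm", "arguments": {
  "deltas": "0 0 -.15 0 0 0;0 0 -.1 0 0 0;0 0 0 0 0 0"
}}

```text
time: 24.65
eef_pos: [0.5748, 0.0296, 0.0485]
tcp_rot: [0.792, 0.611, 0.001, -0.0]
contact_force: [0.1, 2.7, 0.5]
opening: 0.528
finger_force: 61.5
```

Request:
{"name": "jog_arm", "arguments": {
  "deltas": "0 .03 -.1 0 0 0;0 0 -.1 0 0 0;0 0 0 0 0 0"
}}

```text
time: 25.02
eef_pos: [0.5745, 0.0298, 0.0442]
tcp_rot: [0.792, 0.611, -0.0, -0.0]
contact_force: [0.9, 2.3, -1.1]
opening: 0.531
finger_force: 61.4
```

Request:
{"name": "jog_arm", "arguments": {
  "deltas": "0 0 -.1 0 0 0;0 0 0 0 0 0"
}}

```text
time: 25.28
eef_pos: [0.5746, 0.0298, 0.0427]
tcp_rot: [0.792, 0.611, 0.0, -0.0]
contact_force: [-1.5, 3.1, 1.6]
opening: 0.526
finger_force: 62.5
```

Near the seat; release (0.68) and see, then rise.

Request:
{"name": "jog_arm", "arguments": {
  "deltas": "0 0 -.05 0 0 0;0 0 0 0 0 0"
}}

```text
time: 25.52
eef_pos: [0.5747, 0.0297, 0.0427]
tcp_rot: [0.792, 0.611, -0.0, -0.0]
contact_force: [-2.8, 3.2, 6.1]
opening: 0.522
finger_force: 63.2
```

Request:
{"name": "jog_arm", "arguments": {
  "deltas": "0 0 0 0 0 0;0 0 0 0 0 0;0 0 0 0 0 0;0 0 .4 0 0 0;0 0 1 0 0 0;0 0 1 0 0 0;0 0 1 0 0 0;0 0 1 0 0 0;0 0 1 0 0 0;0 -.8 .6 0 0 0;0 -1 0 0 0 0;0 -1 0 0 0 0;0 -1 0 0 0 0;0 -1 0 0 0 0;0 0 0 0 0 0;0 0 0 0 0 0",
  "gripper": 0.72
}}

```text
time: 27.52
eef_pos: [0.5745, -0.0663, 0.1614]
tcp_rot: [0.792, 0.611, 0.0, -0.0]
contact_force: [0.5, 0.4, 0.6]
opening: 0.716
finger_force: 0.0
```

```bash
python3 - <<'E'
from brg import *
c=grab('wrist','o');t=get_state();print(t['time'],t['eef_pos'],t['contact_force'],t['opening'])
u=proj(c,[.574,.0298,.068])[0]; print(u)
hsv=cv2.cvtColor(c['color'],cv2.COLOR_BGR2HSV); x,y=u.astype(int)
print('row V',hsv[y,x-45:x+46:2,2]); print('col V',hsv[y-45:y+46:2,x,2]); print('row S',hsv[y,x-45:x+46:2,1])
E
```

```text
27.575 [ 0.57457731 -0.06599661  0.16148381] [ 0.17637148 -0.67306344 -0.23246269] 0.7203154610579886
[229.5354574   90.29770049]
row V [181 178 220 232 233 234 228 206  47  58 184 190 125  41 113 181 199 142
 175 188 183 141 148 182 189 168 122 101 172 176 204 189 125  43 131 189
 210 182  52 103 203 175 230 234 234 234]
col V [229 229 229 229 221 207 105  39 120 207 190 170  66  46 155 187 163 131
 172 191 189 163 156 184 192 181 147 196 200 190 227 193 177  79  60 160
 190 156  55 114 214 221 237 236 236 236]
row S [ 14  19 168 211 211 214 214 213  49  66  39  12   2  19   2   7   6   7
   7  12  15  22  21  17  16   5  17   8   4   6  15  13   4  18   4  12
  15  10  59 168 212 214 213 211 211 211]
```

Bearing, seal and stud are concentric in the picture rows/columns (shield radius 20 px, seal 30 px): seated. Now the cap.

Request:
{"name": "jog_arm", "arguments": {
  "deltas": "-.4 -.98 -.1 0 0 0;-.4 -.98 -.1 0 0 0;-.4 -.98 -.1 0 0 0;-.4 -.98 -.1 0 0 0;-.4 -.98 -.1 0 0 0;-.4 -.98 -.1 0 0 0;-.4 -.98 -.1 0 0 0;-.4 -.98 -.1 0 0 0;-.4 -.98 -.1 0 0 0;-.4 -.98 -.1 0 0 0;-.4 -.9 -.1 0 0 0;0 0 0 0 0 0;0 0 0 0 0 0"
}}

```text
time: 29.2
eef_pos: [0.4866, -0.2802, 0.1396]
tcp_rot: [0.792, 0.611, 0.0, -0.0]
contact_force: [-0.9, 0.5, -0.4]
opening: 0.714
finger_force: 0.0
```

```bash
cat > cap.py <<'E'
from h import *
def circ(P):
    A=np.c_[2*P,np.ones(len(P))]; x=np.linalg.lstsq(A,(P**2).sum(1),rcond=None)[0]
    return x[:2],np.sqrt(x[2]+x[0]**2+x[1]**2)
def cap(c,g,rad,off=0):
    hsv=cv2.cvtColor(c['color'],cv2.COLOR_BGR2HSV); m=cv2.inRange(hsv,(3,140,80),(24,255,255))
    Y,X=np.mgrid[:384,:512]; m[np.hypot(X-g[0],Y-g[1])>rad]=0
    cs=cv2.findContours(m,cv2.RETR_EXTERNAL,cv2.CHAIN_APPROX_NONE)[0]; k=max(cs,key=cv2.contourArea)
    e=cv2.fitEllipse(k); return e,circ(plane(c,k.reshape(-1,2),.017+off)[:,:2])
if __name__=='__main__':
    c=grab('wrist','p');t=get_state();print(t['time'],t['eef_pos'],t['contact_force'],t['opening'])
    u=proj(c,[.486,-.281,.017])[0]; print(u,cap(c,u,70))
    hsv=cv2.cvtColor(c['color'],cv2.COLOR_BGR2HSV); x,y=u.astype(int); print(hsv[y-60:y+60:3,x,2]); print(hsv[y-60:y+60:3,x,0]); print(hsv[y-10,x-50:x+51:3,2])
E
python3 cap.py
```

```text
29.25 [ 0.48680438 -0.27992558  0.13961795] [-0.1532643  -0.09766407  0.87584747] 0.7217696108167077
[256.93940976 183.05212342] (((256.4963684082031, 181.12542724609375), (52.451812744140625, 52.47477722167969), 5.603078842163086), (array([ 0.48586535, -0.27960657]), np.float64(0.029181261605062608)))
[131 139 148 150 149 147 149 148 146 149 144 159 242 243 243 180 152 239
 244 242 244 243 243 243 244 243 243 240 228 131 121 118 119 118 112 110
 111 112 116 115]
[20 18 18 19 18 18 18 19 19 18 15 14 21 23 24 14 12 18 24 23 24 24 24 23
 23 22 21 19 17 19 19 19 19 18 18 18 22 18 18 19]
[105 108 109 128 152 150 149 147 147 233 243 244 241 169 125 171 207 215
 201 163 132 210 243 243 244 197 149 141 136 147 153 148 151 144]
```

Request:
{"name": "jog_arm", "arguments": {
  "deltas": "-.04 0 -1 0 0 0;0 0 -1 0 0 0;0 0 -1 0 0 0;0 0 -1 0 0 0;0 0 -1 0 0 0;0 0 -.8 0 0 0;0 0 -.2 0 0 0;0 0 0 0 0 0;0 0 0 0 0 0"
}}

```text
time: 30.38
eef_pos: [0.4865, -0.2809, 0.0205]
tcp_rot: [0.792, 0.611, 0.0, 0.001]
contact_force: [0.2, 0.2, -0.3]
opening: 0.718
finger_force: 0.0
```

```bash
python3 - <<'E'
from cap import *
c=grab('wrist','q');t=get_state();print(t['time'],t['eef_pos'],t['contact_force'],t['opening'])
u=proj(c,[.486,-.28,.017])[0]; e=cap(c,u,75); print(u,e)
hsv=cv2.cvtColor(c['color'],cv2.COLOR_BGR2HSV); g=hsv[...,2]
print(g[int(u[1])+15,180:340:4])
E
```

```text
30.425 [ 0.48643261 -0.28090867  0.02053954] [ 0.14103844  0.52049268 -0.04612992] 0.7224899210029652
[256.71962264 228.41264321] (((256.1974792480469, 225.66787719726562), (85.05699920654297, 89.51750183105469), 2.7235403060913086), (array([ 0.48570768, -0.27979151]), np.float64(0.030337678116794962)))
[ 24  83  84  71  18  12  91 142 140 161 241 240 230 240 241 238 241 241
 241 241 241 241 241 241 241 241 232 241 240 185 152 151 140  16  18  27
  84  84  40  22]
```

Cap at (0.4857,-0.2798), radius fits. Correct and go down 16 mm, guarded.

Request:
{"name": "jog_arm", "arguments": {
  "deltas": "-.03 .05 -.3 0 0 0;0 0 -.3 0 0 0;0 0 -.2 0 0 0;0 0 0 0 0 0"
}}

```text
time: 30.92
eef_pos: [0.4849, -0.279, 0.0029]
tcp_rot: [0.792, 0.611, -0.0, -0.001]
contact_force: [0.6, 0.4, 0.6]
opening: 0.722
finger_force: 0.0
```

Request:
{"name": "jog_arm", "arguments": {
  "deltas": "0 0 0 0 0 0;0 0 0 0 0 0;0 0 0 0 0 0;0 0 0 0 0 0;0 0 0 0 0 0;0 0 0 0 0 0",
  "gripper": 0,
  "squeeze": 60
}}

```text
time: 31.68
eef_pos: [0.4857, -0.2797, 0.0041]
tcp_rot: [0.792, 0.611, 0.0, 0.001]
contact_force: [0.3, -0.8, 3.8]
opening: 0.402
finger_force: 60.1
```

Request:
{"name": "jog_arm", "arguments": {
  "deltas": "0 0 .3 0 0 0;0 0 .8 0 0 0;0 0 1 0 0 0;0 0 1 0 0 0;0 0 1 0 0 0;0 0 1 0 0 0;0 0 1 0 0 0;.5 1 0 0 0 0;.5 1 0 0 0 0;.5 1 0 0 0 0;.5 1 0 0 0 0;.5 1 0 0 0 0;.5 1 0 0 0 0;.5 1 0 0 0 0;.5 1 0 0 0 0;0 0 0 0 0 0",
  "squeeze": 110
}}

```text
time: 33.67
eef_pos: [0.5658, -0.1183, 0.1269]
tcp_rot: [0.791, 0.612, 0.0, 0.001]
contact_force: [-1.0, -0.8, -1.0]
opening: 0.388
finger_force: 109.3
```

Request:
{"name": "jog_arm", "arguments": {
  "deltas": ".1 1 0 0 0 0;.1 1 0 0 0 0;.1 1 0 0 0 0;.1 1 0 0 0 0;.05 1 0 0 0 0;0 1 0 0 0 0;0 1 0 0 0 0;0 .4 0 0 0 0;0 0 0 0 0 0;0 0 0 0 0 0;0 0 0 0 0 0"
}}

```text
time: 35.05
eef_pos: [0.5743, 0.028, 0.1256]
tcp_rot: [0.792, 0.611, -0.0, 0.0]
contact_force: [-0.3, -1.0, -0.8]
opening: 0.387
finger_force: 109.3
```

```bash
python3 - <<'E'
from cap import *
c=grab('wrist','r');t=get_state();p=t['eef_pos'];print(t['time'],p,t['contact_force'],t['opening'],t['tcp_rot'])
u=proj(c,[p[0],p[1],p[2]+.013])[0]; print(u,cap(c,u,75,off=p[2]-.0041))
for n in('scene','side'):
    d=grab(n,'r'); off=p[2]-.0041
    v=proj(d,[p[0],p[1],off+.017])[0]; e=cap(d,v,18,off); print(n,e[1],v)
    # raycast centroid
E
```

```text
35.1 [0.57430492 0.02803783 0.12563688] [ 0.41749274 -0.31866813 -0.09807216] 0.382391703764558 [ 7.91854313e-01  6.10710032e-01 -2.68348471e-05  5.24066708e-05]
[257.78666728 241.23886937] (((256.9664001464844, 227.57644653320312), (111.36531829833984, 115.2904052734375), 73.3215560913086), (array([0.57549375, 0.033981  ]), np.float64(0.03295125357062842)))
scene (array([0.55330821, 0.03690303]), np.float64(0.04176302255723876)) [234.10220862 175.18382113]
side (array([0.57124845, 0.01243923]), np.float64(0.04314594631070555)) [258.38084802 163.19096538]
```

Request:
{"name": "jog_arm", "arguments": {
  "deltas": ".01 .1 -.5 0 0 0;0 0 -.5 0 0 0;0 0 -.5 0 0 0;0 0 -.4 0 0 0;0 0 -.3 0 0 0;0 0 0 0 0 0;0 0 0 0 0 0"
}}

```text
time: 36.08
eef_pos: [0.5748, 0.0306, 0.082]
tcp_rot: [0.792, 0.611, 0.0, 0.0]
contact_force: [-0.9, -0.5, -0.8]
opening: 0.388
finger_force: 109.3
```

Request:
{"name": "jog_arm", "arguments": {
  "deltas": "0 0 -.15 0 0 0;0 0 -.15 0 0 0;0 0 0 0 0 0"
}}

```text
time: 36.45
eef_pos: [0.5741, 0.0307, 0.0752]
tcp_rot: [0.792, 0.611, -0.0, -0.0]
contact_force: [-0.8, -0.7, -0.7]
opening: 0.382
finger_force: 109.3
```

Request:
{"name": "jog_arm", "arguments": {
  "deltas": "0 -.03 -.1 0 0 0;0 0 -.1 0 0 0;0 0 0 0 0 0;0 0 0 0 0 0"
}}

```text
time: 36.95
eef_pos: [0.5749, 0.0302, 0.072]
tcp_rot: [0.792, 0.611, 0.0, 0.0]
contact_force: [1.0, 1.4, 1.0]
opening: 0.383
finger_force: 109.5
```

Request:
{"name": "jog_arm", "arguments": {
  "deltas": "0 0 -.1 0 0 0;0 0 0 0 0 0;0 0 0 0 0 0"
}}

```text
time: 37.33
eef_pos: [0.575, 0.0307, 0.0711]
tcp_rot: [0.792, 0.611, 0.001, -0.0]
contact_force: [-1.9, 2.4, 6.2]
opening: 0.387
finger_force: 110.3
```

Contact exactly at the balls' height. Press on.

Request:
{"name": "jog_arm", "arguments": {
  "deltas": "-.015 .015 -.05 0 0 0;0 0 -.05 0 0 0;0 0 0 0 0 0"
}}

```text
time: 37.7
eef_pos: [0.5753, 0.031, 0.0704]
tcp_rot: [0.792, 0.611, 0.001, 0.0]
contact_force: [-2.1, 3.7, 11.0]
opening: 0.387
finger_force: 110.6
```

Request:
{"name": "jog_arm", "arguments": {
  "deltas": "0 0 -.05 0 0 0;0 0 -.05 0 0 0;0 0 0 0 0 0"
}}

```text
time: 38.08
eef_pos: [0.5759, 0.0307, 0.0694]
tcp_rot: [0.792, 0.611, 0.001, 0.001]
contact_force: [-3.9, 2.6, 14.8]
opening: 0.386
finger_force: 111.0
```

Request:
{"name": "jog_arm", "arguments": {
  "deltas": "-.03 .01 -.05 0 0 0;0 0 -.05 0 0 0;0 0 0 0 0 0"
}}

```text
time: 38.45
eef_pos: [0.5735, 0.0308, 0.0631]
tcp_rot: [0.792, 0.611, 0.0, 0.0]
contact_force: [2.2, 2.1, -0.9]
opening: 0.386
finger_force: 110.1
```

Request:
{"name": "jog_arm", "arguments": {
  "deltas": "0 0 -.05 0 0 0;0 0 -.05 0 0 0;0 0 0 0 0 0"
}}

```text
time: 38.83
eef_pos: [0.5736, 0.0307, 0.0621]
tcp_rot: [0.792, 0.611, -0.0, -0.0]
contact_force: [-1.3, 3.0, 4.4]
opening: 0.384
finger_force: 110.8
```

Clicked (force dropped, rim ≈2 mm up). Keep pressing home.

Request:
{"name": "jog_arm", "arguments": {
  "deltas": "0 .01 -.05 0 0 0;0 0 -.05 0 0 0;0 0 -.05 0 0 0;0 0 0 0 0 0;0 0 0 0 0 0"
}}

```text
time: 39.45
eef_pos: [0.5737, 0.0307, 0.0605]
tcp_rot: [0.792, 0.611, -0.0, -0.0]
contact_force: [-4.3, 2.4, 11.3]
opening: 0.389
finger_force: 111.7
```

Request:
{"name": "jog_arm", "arguments": {
  "deltas": "0 0 -.05 0 0 0;0 0 -.05 0 0 0;0 0 0 0 0 0;0 0 0 0 0 0"
}}

```text
time: 39.95
eef_pos: [0.5737, 0.0307, 0.0603]
tcp_rot: [0.791, 0.611, -0.001, -0.0]
contact_force: [-8.6, 2.5, 20.2]
opening: 0.388
finger_force: 112.8
```

Request:
{"name": "jog_arm", "arguments": {
  "deltas": "-.03 0 -.04 0 0 0;0 0 0 0 0 0;0 0 0 0 0 0;0 0 0 0 0 0"
}}

```text
time: 40.45
eef_pos: [0.5737, 0.0307, 0.0603]
tcp_rot: [0.791, 0.611, -0.0, 0.0]
contact_force: [-8.5, 3.8, 22.7]
opening: 0.386
finger_force: 112.9
```

```bash
python3 - <<'E'
from h import *
for i in range(3):
    c=grab('side',f's{i}'); t=get_state(); print(t['time'],t['eef_pos'].round(5),t['contact_force'].round(1),t['finger_force'],t['tcp_rot'].round(4))
# bystanders: unchanged?
a=load('side','0')['color'].astype(int); b=c['color'].astype(int)
for n,(x0,y0,x1,y1) in dict(tape=(278,235,315,270),chisel=(270,275,296,365)).items(): print(n,abs(a-b)[y0:y1,x0:x1].mean())
E
```

```text
40.5 [0.57374 0.0307  0.06033] [-8.5  3.  21.7] 112.88293830002658 [ 7.915e-01  6.112e-01 -2.000e-04  0.000e+00]
40.55 [0.57376 0.0307  0.06034] [-9.1  2.5 22. ] 112.88279618005618 [ 7.915e-01  6.112e-01 -2.000e-04  0.000e+00]
40.6 [0.57373 0.03069 0.06031] [-8.3  2.7 22.3] 112.88272137244348 [ 7.915e-01  6.112e-01 -3.000e-04 -0.000e+00]
tape 1.9536679536679538
chisel 5.807549857549858
```

```bash
python3 - <<'E'
from h import *
a=load('side','0')['color'];b=load('side','s2')['color']
g=lambda i:cv2.cvtColor(i,cv2.COLOR_BGR2GRAY).astype(np.float32)[270:370,262:300]
print(cv2.phaseCorrelate(g(a),g(b),cv2.createHanningWindow((38,100),cv2.CV_32F)))
d=cv2.absdiff(a,b).max(2)[275:365,270:296]; print(d.max(),np.median(d),(d>40).sum(), d.mean(1).round()[::6])
E
```

```text
((-0.6877869170604924, 0.002991840131251422), 0.9698146085739136)
75 4.0 42 [ 3.  5.  6.  6.  6.  6.  7.  9.  6.  8.  9.  8. 10. 11. 11.]
```

```bash
python3 - <<'E'
from h import *
a=load('side','0')['color']
for t in('i','r','s2'):
  try: b=load('side',t)['color']
  except Exception: print(t,'none'); continue
  for n,(x0,y0,x1,y1) in dict(chisel=(262,270,300,370),bottle=(305,310,355,380),block=(190,305,235,370),tape=(275,232,318,272),screwdr=(125,245,190,305)).items():
    g=lambda i:cv2.cvtColor(i,cv2.COLOR_BGR2GRAY).astype(np.float32)[y0:y1,x0:x1]
    print(t,n,cv2.phaseCorrelate(g(a),g(b),cv2.createHanningWindow((x1-x0,y1-y0),cv2.CV_32F)))
E
```

```text
i chisel ((-0.6062015820620523, -0.08771971954682556), 0.9573609170913696)
i bottle ((-0.050404032855205116, 0.018903532258761402), 1.054670629898707)
i block ((0.4933821649121555, -0.08253195868757501), 1.0589543201305247)
i tape ((0.3471643788861911, 0.046613877990996144), 1.0108348082171545)
i screwdr ((-0.012655635433510781, -0.04351780028999741), 1.03764260035974)
r chisel ((-0.6079050170192488, 0.16133330769287113), 0.9392629930973053)
r bottle ((-0.11880098206127343, 0.17854807400589578), 1.0178048086166382)
r block ((0.5102384151969659, 0.10551210014736512), 1.002266514154128)
r tape ((0.42136770381952005, 0.02138342141078553), 0.9380481820636325)
r screwdr ((0.022309723851570595, 0.05899744287107467), 1.0690104294706273)
s2 chisel ((-0.6877869170604924, 0.002991840131251422), 0.9698146085739136)
s2 bottle ((-0.06968310752058926, -0.11505425737313146), 1.022961359553867)
s2 block ((0.5949798863038502, 0.08406154242081243), 1.0224648870067832)
s2 tape ((0.4792183108146908, 0.030351493822031728), 0.9906418069203695)
s2 screwdr ((0.10704001244927497, 0.12623377469594743), 1.0126727985011206)
```

The sub-pixel bystander shift was already there before I worked near them (initial settling). Hand in.

```bash
python3 -c "
from plant import ctrl
print(ctrl.sign_off())"
```

```text
the job is handed in; nothing more can be done
None
```

The bearing is on the hub and released, and the cap has clicked on. By the readings its rim is fully home, and the gripper is still pressing it down with about 22 N (plus about 9 N sideways). I handed the job in at about 41 s; the tape measure and chisel were not touched.

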